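# Ready the bench colorimeter: two keys, then the filter carriage to its detent

### The arm

A 7-joint arm with a two-finger parallel gripper is mounted at the origin on the work surface. World frame = base frame: x ahead of the robot, y to its left, z up, the work surface at z = 0. Lengths are in m, angles in rad, forces in N, time in s.
With the tool pointing down it reaches from about 0.425 to 1.025 m from the base axis. Payload 9.4 kg.
Tool frame: the origin (TCP) lies at the very end of the fingers, on their centre line; the grasp point (between the pads) lies 19 mm behind it; z points along the fingers, y is the line along which they close (so a half turn about z gives the same grasp; the last joint's range is limited). The gripper opens to 93 mm and grips with 3 to 60 N. Pads are 15 mm wide; open, the fingers measure 128 mm over their backs; the gripper's body (75 mm by 188 mm) begins 65 mm behind the grasp point.
Start: joints at [1.231, 0.599, -0.003, 1.599, 0.002, 0.943, -0.08], TCP at [0.188, -0.7, 0.219] pointing down, gripper open.
Joint ranges: [-2.57, 2.57], [-0.35, 1.97], [-1.29, 1.29], [0.11, 2.56], [-1.05, 4.19], [0.11, 1.86], [-2.63, 2.63]. Speed limits (rad/s): [2.22, 2.22, 3.01, 3.01, 3.14, 3.14, 3.14].

### API

Orientations are given as a 3x3 rotation matrix whose columns are the frame's x, y, z axes.
In Python, from plant import observe, viewer, job gives the robot as it stands. The module is installed in compiled form; this text tells all that it offers.
- The arm moves only by the tool apply_moves, never from a script. Its argument "motion" is text: rows parted by semicolons, each of 7 numbers parted by spaces: the shift along the tool's x, y, z in cm, then the turn, a rotation vector about the tool's x, y, z in rad, then the finger opening in cm, from 0 to 9.3. A call has 1 to 20 rows; each row is the pose to reach, as a shift and turn from the pose commanded when the call began, along the tool's axes at that moment; what a row does not reach only later rows make up. A row lasts 1/8 s, in which the tool goes at most 62.5 mm and 10.7 degrees, less where a joint would pass 70% of its speed; a pose out of reach is approached as far as the arm can. A call with a gripper value outside its range is refused whole. The fingers move at their own pace and stop on an object; "newtons" is the grip in N (left out, the last holds). Time passes only in rows, so rows that repeat a pose let the fingers close. It gives the time, the measured TCP pose, the force, the opening and the grip force at its end, in the units of the state.
- observe(): the state, without advancing time (a new reading comes with each control period).
- viewer.read_camera(name): name is "scene" or "top" or "wrist"; returns the picture (420x560x3 uint8, blue, green, red); there is no depth.
- viewer.calibration(name): a dict with "fovy" (degrees; the focal length in pixels is half the picture's height over the tangent of half this angle, whatever the lens; pixels are square), "cx", "cy" (the principal point, pixels), "xyz" and "attitude" of the camera in the world. Camera axes: x right, y down, z forward; pixel columns grow to the right and rows downward; lengths in m; the calibration is good to about 2 mm. A picture is of the moment at which its call begins: read the wrist's pose just before it. calibration takes no time and is no camera call; for the wrist camera it gives the pose at the moment of the call.
- job.sign_off(): hands the job in; it is judged then, once.
The state is a dict: "clock": time; "joint_positions": joint angles; "dq": joint speeds; "tau": joint torques, N m; "tcp_pos": TCP position; "orientation": TCP orientation; "wrist_force": force on the tool from outside, world axes, zero at the start; "ft_torque": the same for the moment, N m; "finger_gap": finger opening in m; "grasp_force": force on a finger pad.
Only numpy, scipy, OpenCV 4.12 (cv2) and the standard library are available. Lean on these libraries where they do the work, as an engineer would, in place of code of your own. Each camera call takes 0.05 s, during which the arm holds its last target. There are 200 camera calls.

### The job

Ready the colorimeter for a reading: on the white key box press the green key fully down and let it spring back, then the yellow key likewise, leaving the red key alone. Then grip the blue post of the filter carriage and slide it gently along its rail until its spring ball drops into the notch in line with the black reading head; do not run past the notch. Finish while still gripping the post there, with flask, tube rack and green test-strip box left undisturbed.

Things in the scene. Friction and masses are not known exactly. Their poses are not given: they have to be found in the camera images.
- post (a point): Blue square grip post of the filter carriage, to be gripped: 22 x 22 mm, upright, sides parallel to x and y of index. The point is on its centre line, 72 mm above the table, at the height to grip; the post runs from 28 mm below it (the carriage's flat top, 70 mm across the rail, 60 mm along it) to 22 mm above it. Along the rail both sides of the post are free.
- filter (a point): Centre of the upright amber glass filter on the carriage, 34 mm wide along the rail, 30 mm high, 3 mm thick; it stands 45 mm from the post's centre line along +x of index and travels with it.
- carriage (a joint): Carriage position along the rail in m, 0 to 0.24, growing along +y of index. Starts at 0 to 0.035, always before the notch; the notch lies 75 to 180 mm further on. Plain sliding takes about 2 N; the carriage (0.2 to 0.35 kg) stays where it is left.
- index: Dark steel index bar beside the rail, 12 mm wide, top 34 mm above the table, fixed. Origin on the table, level with the middle of the notch: x is across the rail, towards the reading head; +y along the rail, the way the carriage must go; z up. The carriage is at the notch when the post's y in this frame is 0 (its x is always -15 mm).
- notch (a point): Mouth of the notch in the bar, 8 mm wide, marked yellow; its place along the rail varies from start to start. The carriage's spring ball (10 mm, on the post's line across the rail) drops 2 mm into it: within about 2 mm either side it draws the carriage to the middle, and pushing on out of the notch takes about 12 N, against 2 N for plain sliding.
- head (a point): Middle of the top of the black reading head, fixed behind the notch and in line with it: 45 mm across the rail, 50 mm along it, 60 mm high, a yellow line on top in line with the notch.
- unit: Grey base plate of the rail unit, fixed, 100 x 360 mm, 12 mm thick, steel rail along its y, black end stops 42 mm high. Origin: middle of its underside, on the table; axes parallel to those of index.
- green_top (a point): Middle of the top of the green round key (24 mm across, top 48 mm above the table) on the fixed white key box (100 x 170 x 30 mm high). Pressed straight down 6 mm: yields from 1.5 N, fully down at 5 N, springs back. Its black collar is 40 mm across, 6 mm below the top. The three keys stand in a row 50 mm apart, in an order that varies.
- yellow_top (a point): Middle of the top of the yellow key, same size, height and spring as the green one.
- red_top (a point): Middle of the top of the red key, same size and spring; it must not be pressed.
- green (a joint): Travel of the green key in m: 0 up, 0.006 fully down.
- yellow (a joint): Travel of the yellow key in m: 0 up, 0.006 fully down.
- red (a joint): Travel of the red key in m: 0 up, 0.006 fully down.
- flask: Loose conical glass flask with a cork, 76 mm across the foot, 134 mm high; origin at the middle of its underside. To be left alone.
- rack: Loose wooden test-tube rack with glass tubes, 212 mm along its x, 60 mm across, 140 mm high; origin at the middle of its underside. To be left alone.
- stripbox: Loose green test-strip box, 45 x 85 x 30 mm high, beyond the work as seen from the robot; origin at the middle of its underside. To be left alone.

How it is judged:
By the outcome, as a careful person would: the job done as asked, in the order asked, and still so for the second after the job is handed in, while the arm keeps its last pose, push and grip.
It also fails if it takes over 54 s, if anything falls off the work surface, if the arm or the gripper's body presses on something with over 40 N, if the wrist force passes 120 N, or if a joint passes its speed limit or range.

## Working session

There is one attempt and no reset: what is moved stays moved. The work goes in short steps, Python scripts to look and compute and a tool call to move; the robot and the scene stay as the last step left them, time stands still between calls to the robot, and variables do not carry over. Pictures are saved under pics/ and viewed, at most 10 in all, crops included, and the job is handed in when it is done.

Besides the shell and the picture viewer there is one more tool, called after "Call:" as a command line: name --argument value ..., lists and objects as JSON in quotes. apply_moves: Moves the arm, as the interface text tells. Its arguments: {"type":"object","properties":{"motion":{"type":"string"},"newtons":{"type":"number"}},"required":["motion"]}

```bash
mkdir -p pics
cat > h.py <<'E'
import numpy as np, cv2
from plant import observe, viewer, job
def ray(c,u,v):
    f=210/np.tan(np.radians(c["fovy"])/2)
    d=np.array([(u-c["cx"])/f,(v-c["cy"])/f,1.0])
    return np.array(c["xyz"]),np.array(c["attitude"])@d
def atz(c,u,v,z):
    o,d=ray(c,u,v); return o+d*(z-o[2])/d[2]
E
python3 - <<'E'
from h import *
np.set_printoptions(precision=4,suppress=True)
s=observe();print(s["clock"],s["tcp_pos"],s["orientation"],s["finger_gap"])
for n in("scene","top"):
    cv2.imwrite(f"pics/{n}0.png",viewer.read_camera(n));c=viewer.calibration(n);print(n,c)
E
```

```text
0.0 [ 0.1882 -0.6996  0.2178] [[ 0.9657  0.2598 -0.0005]
 [ 0.2598 -0.9657  0.0015]
 [-0.0001 -0.0016 -1.    ]] 0.09300119593023928
scene {'fovy': 47.87448624811401, 'cx': 281.2250882266534, 'cy': 211.6047306896966, 'xyz': array([ 1.5914, -0.4205,  1.311 ]), 'attitude': array([[ 0.3905,  0.712 , -0.5836],
       [ 0.9206, -0.2983,  0.2521],
       [ 0.0054, -0.6357, -0.7719]])}
top {'fovy': 50.463972777233096, 'cx': 286.8555093041317, 'cy': 209.21623626617108, 'xyz': array([ 0.4251, -0.0067,  1.2661]), 'attitude': array([[-0.0122, -0.9823,  0.1868],
       [-0.9999,  0.0132,  0.0041],
       [-0.0065, -0.1868, -0.9824]])}
```

View pics/top0.png

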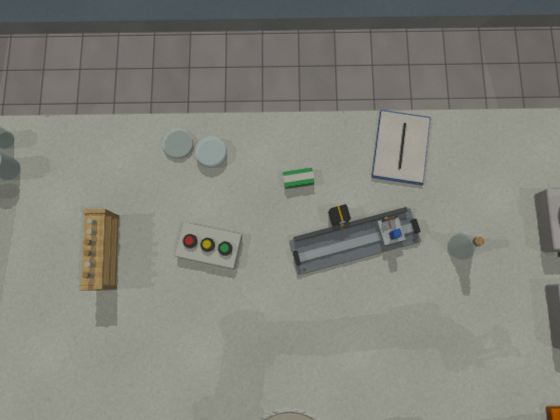

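View pics/scene0.png

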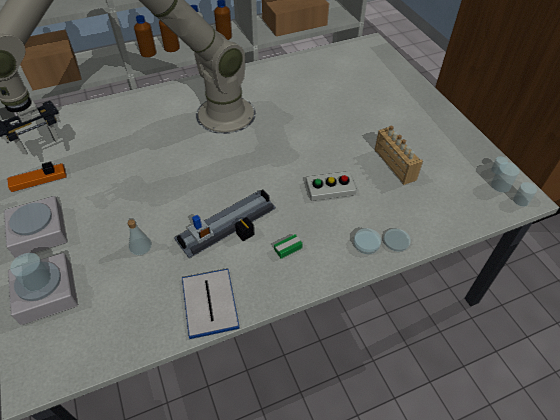

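The top view shows red (190,241), yellow (208,244) and green (225,248) keys, the post at (396,234), the head at (340,215) and the rail ends at (297,257) and (416,227). The scene view agrees. Next I compute world positions.

Run:
```python
from h import *
np.set_printoptions(precision=4,suppress=True)
c=viewer.calibration("top");im=cv2.imread("pics/top0.png")
hsv=cv2.cvtColor(im,cv2.COLOR_BGR2HSV)
def cen(lo,hi,box):
    x0,y0,x1,y1=box
    m=cv2.inRange(hsv,np.array(lo),np.array(hi))[y0:y1,x0:x1]
    n,l,st,ct=cv2.connectedComponentsWithStats(m); i=1+np.argmax(st[1:,4]); return ct[i]+[x0,y0],st[i]
P={}
for n,lo,hi,b,z in [("green",(45,120,40),(85,255,255),(215,235,240,262),.048),("yellow",(20,120,80),(35,255,255),(198,232,218,258),.048),("red",(0,120,60),(10,255,255),(180,230,200,255),.048),("post",(105,150,50),(130,255,255),(380,220,410,245),.094),("line",(18,100,80),(35,255,255),(325,200,355,232),.06)]:
    (u,v),st=cen(lo,hi,b);P[n]=atz(c,u,v,z);print(n,u,v,st,P[n])
for n,(u,v),z in [("stopL",(296.5,257),.042),("stopR",(416,227),.042)]: P[n]=atz(c,u,v,z);print(n,P[n])
d=P["stopL"]-P["stopR"];print("rail ang",np.degrees(np.arctan2(d[1],d[0])))
d=P["red"]-P["green"];print("key ang",np.degrees(np.arctan2(d[1],d[0])))
s=observe();R=np.array(s["orientation"])
for n in P: print(n,"shift cm",100*R.T@(P[n]+[0,0,.1]-s["tcp_pos"]))
w=viewer.calibration("wrist");print(w, R.T@(np.array(w["xyz"])-s["tcp_pos"]),R.T@w["attitude"])
cv2.imwrite("pics/crop.png",cv2.resize(im[195:275,175:435],None,fx=3,fy=3,interpolation=cv2.INTER_CUBIC))
```

```text
green 223.9245283018868 247.62264150943395 [ 5  9  9  8 53] [0.552  0.1721 0.048 ]
yellow 206.29850746268656 243.7910447761194 [ 4  8  9  9 67] [0.5631 0.2207 0.048 ]
red 188.8 239.8923076923077 [ 5  6  9  9 65] [0.5745 0.2691 0.048 ]
post 396.3636363636364 232.70909090909092 [12  9  9  9 55] [ 0.5809 -0.2909  0.094 ]
line 339.925 213.075 [12  6  7 15 40] [ 0.6418 -0.1474  0.06  ]
stopL [ 0.5243 -0.0264  0.042 ]
stopR [ 0.603  -0.3587  0.042 ]
rail ang 103.32150994415724
key ang 76.91669705730594
green shift cm [ 57.7782 -74.7264   7.0791]
yellow shift cm [ 60.1179 -79.1275   7.0848]
red shift cm [ 62.4748 -83.507    7.0904]
post shift cm [ 48.5389 -29.2775   2.4184]
line shift cm [ 58.146  -41.544    5.8338]
stopL shift cm [ 49.9491 -56.2758   7.655 ]
stopR shift cm [ 48.914  -22.1456   7.6086]
{'fovy': 68.67283466674021, 'cx': 278.61121166286466, 'cy': 201.41887659214794, 'xyz': array([ 0.2634, -0.6799,  0.3837]), 'attitude': array([[ 0.259 , -0.9263, -0.2738],
       [-0.9659, -0.249 , -0.0713],
       [-0.0022,  0.2829, -0.9592]])} [ 0.0777  0.0002 -0.1658] [[-0.0009 -0.9592 -0.2828]
 [ 1.     -0.0006 -0.001 ]
 [ 0.0008 -0.2828  0.9592]]
```

View pics/crop.png

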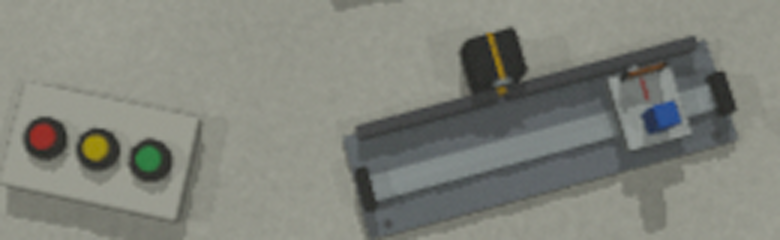

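The crop confirms the key order red, yellow, green. The notch and head line are near crop (502,88), with the post at (661,117) and the carriage on the right. I'll move above the green key with the fingers closed.

Call:
apply_moves --motion "57.8 -74.7 0 0 0 0 0;57.8 -74.7 0 0 0 0 0;57.8 -74.7 0 0 0 0 0;57.8 -74.7 0 0 0 0 0;57.8 -74.7 0 0 0 0 0;57.8 -74.7 0 0 0 0 0;57.8 -74.7 0 0 0 0 0;57.8 -74.7 0 0 0 0 0;57.8 -74.7 0 0 0 0 0;57.8 -74.7 0 0 0 0 0;57.8 -74.7 0 0 0 0 0;57.8 -74.7 0 0 0 0 0;57.8 -74.7 0 0 0 0 0;57.8 -74.7 0 0 0 0 0;57.8 -74.7 0 0 0 0 0;57.8 -74.7 0 0 0 0 0;57.8 -74.7 0 0 0 0 0;57.8 -74.7 7 0 0 0 0;57.8 -74.7 7 0 0 0 0;57.8 -74.7 7 0 0 0 0" --newtons 20

```text
clock: 2.6
tcp_pos: [0.5523, 0.1701, 0.1491]
orientation: [[0.966, 0.258, -0.001], [0.258, -0.966, -0.001], [-0.001, 0.001, -1.0]]
wrist_force: [-0.6, 0.6, -0.2]
finger_gap: 0.0003
grasp_force: 0.0
```

```bash
cat > look.py <<'E'
from h import *
import sys
np.set_printoptions(precision=4,suppress=True)
s=observe();c=viewer.calibration("wrist");im=viewer.read_camera("wrist")
cv2.imwrite(f"pics/{sys.argv[1]}.png",im);np.save("pics/"+sys.argv[1],c,allow_pickle=True)
p=np.array(s["tcp_pos"]);R=np.array(s["orientation"])
print(s["clock"],p,"force",s["wrist_force"])
hsv=cv2.cvtColor(im,cv2.COLOR_BGR2HSV)
for n,lo,hi,z in [("green",(45,110,40),(85,255,255),.048),("yellow",(20,120,80),(35,255,255),.048),("red",(0,120,60),(8,255,255),.048),("blue",(105,150,50),(130,255,255),.094)]:
    m=cv2.inRange(hsv,np.array(lo),np.array(hi));k,l,st,ct=cv2.connectedComponentsWithStats(m)
    if k<2: continue
    i=1+np.argmax(st[1:,4])
    if st[i,4]<60: continue
    q=atz(c,*ct[i],z);print(n,ct[i],st[i],q,"shift cm",100*R.T@(q-p))
E
python3 look.py w1
```

```text
2.6 [0.5523 0.1701 0.1491] force [-0.6363  0.5952 -0.235 ]
green [530.1063  34.9686] [ 500    0   60   65 2323] [0.7326 0.0151 0.048 ] shift cm [13.4279 19.6238 10.1055]
yellow [227.3526 174.1278] [214 161  28  28 587] [0.5638 0.22   0.048 ] shift cm [ 2.419  -4.5259 10.1056]
red [174.9333 147.6742] [161 134  30  29 660] [0.5749 0.2685 0.048 ] shift cm [ 4.7369 -8.9266 10.1004]
```

View pics/w1.png

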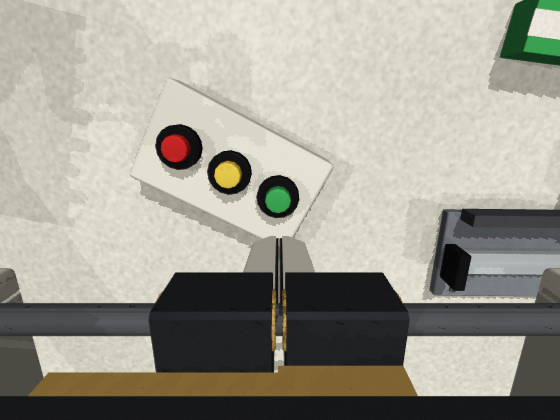

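The wrist view shows green at (278,199), yellow at (227,174) and red at (175,148), which agrees with the top view. I'll press green.

Call:
apply_moves --motion "0.1 -0.1 5 0 0 0 0;0.1 -0.1 9.5 0 0 0 0;0.1 -0.1 10 0 0 0 0;0.1 -0.1 10.4 0 0 0 0;0.1 -0.1 10.7 0 0 0 0;0.1 -0.1 10.8 0 0 0 0;0.1 -0.1 10.8 0 0 0 0"

```text
clock: 3.52
tcp_pos: [0.5534, 0.1725, 0.0458]
orientation: [[0.966, 0.259, 0.003], [0.259, -0.966, 0.0], [0.003, 0.001, -1.0]]
wrist_force: [-11.1, -3.8, 39.4]
finger_gap: 0.0004
grasp_force: 19.4
```

Call:
apply_moves --motion "0 0 -0.3 0 0 0 0;0 0 -0.3 0 0 0 0"

```text
clock: 3.78
tcp_pos: [0.5538, 0.1726, 0.0465]
orientation: [[0.966, 0.259, 0.003], [0.259, -0.966, 0.001], [0.003, 0.0, -1.0]]
wrist_force: [-1.9, -1.4, 5.3]
finger_gap: 0.0005
grasp_force: 2.4
```

```bash
python3 look.py w2; python3 -c "
from h import *
a=viewer.read_camera('scene')[150:220,285:375];b=cv2.imread('pics/w2.png')[130:300,130:430]
cv2.imwrite('pics/m.png',np.hstack([cv2.resize(a,(437,340),interpolation=2),cv2.resize(b,(363,340))]))"
```

```text
3.775 [0.5538 0.1726 0.0465] force [-1.9465 -1.3961  5.2795]
green [280.4131 238.6573] [266 229  32  38 213] [0.5606 0.1733 0.048 ] shift cm [ 0.679   0.1056 -0.1445]
yellow [218.1442 382.2021] [  78  366  274   30 3231] [0.4489 0.1866 0.048 ] shift cm [-9.7579 -4.0797 -0.1718]
red [118.6896 173.1664] [  94  151   51   45 1743] [0.575  0.2682 0.048 ] shift cm [ 4.5268 -8.6842 -0.135 ]
```

View pics/m.png

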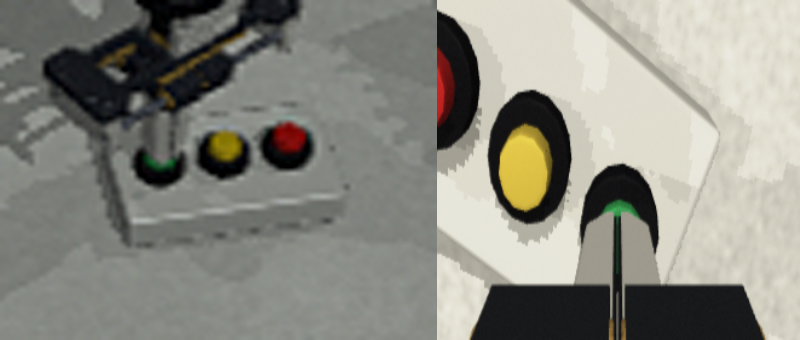

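The finger sits on green only. I'll check the travel by watching the force while releasing.

Call:
apply_moves --motion "0 0 -0.25 0 0 0 0;0 0 -0.25 0 0 0 0;0 0 -0.25 0 0 0 0"

```text
clock: 4.25
tcp_pos: [0.5538, 0.1726, 0.0468]
orientation: [[0.966, 0.259, 0.001], [0.259, -0.966, 0.0], [0.001, 0.0, -1.0]]
wrist_force: [-2.2, -1.6, 4.6]
finger_gap: 0.0006
grasp_force: 2.3
```

Call:
apply_moves --motion "0 0 -0.2 0 0 0 0;0 0 -0.2 0 0 0 0;0 0 -0.2 0 0 0 0"

```text
clock: 4.62
tcp_pos: [0.5537, 0.1726, 0.0481]
orientation: [[0.966, 0.26, 0.001], [0.26, -0.966, 0.0], [0.001, 0.0, -1.0]]
wrist_force: [1.3, -2.2, 3.5]
finger_gap: 0.0006
grasp_force: 1.9
```

Call:
apply_moves --motion "0 0 -0.2 0 0 0 0;0 0 -0.2 0 0 0 0;0 0 -0.2 0 0 0 0"

```text
clock: 5.0
tcp_pos: [0.5533, 0.1729, 0.0501]
orientation: [[0.966, 0.26, 0.0], [0.26, -0.966, 0.0], [0.001, -0.0, -1.0]]
wrist_force: [1.7, -0.7, 2.6]
finger_gap: 0.0009
grasp_force: 1.3
```

Force falls smoothly over about 6 mm, so it is the real spring and green was fully down (measured z reads about 4 mm high). Lift, shift to yellow and press more gently.

Call:
apply_moves --motion "0 0 -2.5 0 0 0 0;0 0 -3 0 0 0 0;2.2 -4.3 -3 0 0 0 0;2.2 -4.3 -3 0 0 0 0;2.2 -4.3 -0.8 0 0 0 0;2.2 -4.3 -0.2 0 0 0 0;2.2 -4.3 0.2 0 0 0 0;2.2 -4.3 0.6 0 0 0 0;2.2 -4.3 0.8 0 0 0 0;2.2 -4.3 0.8 0 0 0 0;2.2 -4.3 0.8 0 0 0 0"

```text
clock: 6.38
tcp_pos: [0.5624, 0.2192, 0.0457]
orientation: [[0.966, 0.259, 0.0], [0.259, -0.966, -0.001], [0.0, 0.001, -1.0]]
wrist_force: [-12.8, -4.0, 41.0]
finger_gap: 0.0005
grasp_force: 20.8
```

Yellow is fully down on its hard stop. Lift and go above the post.

Call:
apply_moves --motion "0 0 -2 0 0 0 0;0 0 -7 0 0 0 0;0 0 -14 0 0 0 2;-11.5 49.8 -14 0 0 0 5;-11.5 49.8 -14 0 0 0 5;-11.5 49.8 -14 0 0 0 5;-11.5 49.8 -14 0 0 0 5;-11.5 49.8 -14 0 0 0 5;-11.5 49.8 -14 0 0 0 5;-11.5 49.8 -14 0 0 0 5;-11.5 49.8 -14 0 0 0 5;-11.5 49.8 -14 0 0 0 5;-11.5 49.8 -14 0 0 0 5;-11.5 49.8 -14 0 0 0 5;-11.5 49.8 -14 0 0 0 5"

```text
clock: 8.25
tcp_pos: [0.582, -0.2889, 0.1823]
orientation: [[0.965, 0.262, 0.0], [0.262, -0.965, 0.0], [0.0, -0.0, -1.0]]
wrist_force: [-0.3, 0.2, 0.6]
finger_gap: 0.0498
grasp_force: 0.0
```

```bash
python3 look.py w3
```

```text
8.25 [ 0.582  -0.2889  0.1823] force [-0.2632  0.2137  0.5948]
yellow [204.6272 384.3973] [ 147  372  118   24 1470] [ 0.3204 -0.265   0.048 ] shift cm [-24.6198  -9.1673  13.4254]
red [283.  161.5] [282 152   3  20  60] [ 0.6121 -0.285   0.048 ] shift cm [ 3.0009  0.4223 13.4306]
blue [355.3717  33.7925] [ 288    0  138   70 1181] [ 0.7248 -0.3091  0.094 ] shift cm [13.2467  5.704   8.8318]
```

View pics/w3.png

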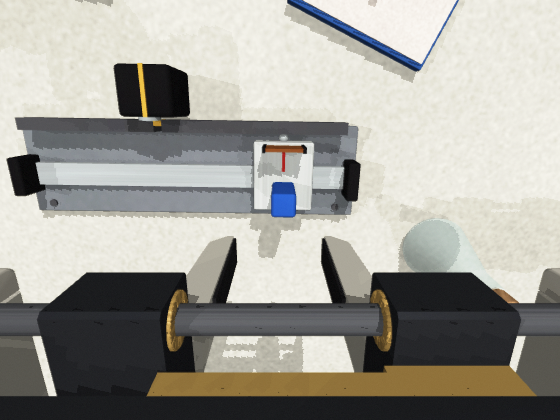

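The post top is at about (284,188), the notch mark at (157,124), the head line at (142,90) and the flask foot at (430,245). I'll measure these.

Run:
```python
from h import *
np.set_printoptions(precision=4,suppress=True)
c=np.load("pics/w3.npy",allow_pickle=True).item();im=cv2.imread("pics/w3.png");hsv=cv2.cvtColor(im,cv2.COLOR_BGR2HSV)
s=observe();R=np.array(s["orientation"]);p=np.array(s["tcp_pos"])
m=cv2.inRange(hsv,np.array((105,150,50)),np.array((130,255,255)));m[:170]=0
ys,xs=np.nonzero(m);print("blue",xs.min(),xs.max(),ys.min(),ys.max())
for y in range(ys.min(),ys.max()+1,3): r=xs[ys==y];print(y,r.min(),r.max(),im[y,284])
m=cv2.inRange(hsv,np.array((18,120,80)),np.array((35,255,255)))
for a,b in((60,117),(117,130)):
    t=m.copy();t[:a]=0;t[b:]=0;t[:,200:]=0;ys,xs=np.nonzero(t);print("yellow",a,xs.mean(),ys.mean(),ys.min(),ys.max(),len(xs))
    if a==60:
        for y in range(ys.min(),ys.max()+1,6): print(y,xs[ys==y].mean())
A=atz(c,17,118,.034);B=atz(c,349,123,.034);d=A-B;print("bar ang",np.degrees(np.arctan2(d[1],d[0])),A,B)
f=atz(c,431,247,0.0);ct=viewer.calibration("top");print("flask",f,atz(ct,478,241,.134),atz(ct,460,248,0))
```

```text
blue 271 295 182 216
182 275 287 [159  99  67]
185 273 293 [143  61  27]
188 273 293 [144  64  28]
191 272 294 [146  68  31]
194 272 295 [197  92  42]
197 272 295 [214 101  44]
200 272 295 [214 102  45]
203 272 295 [211  98  44]
206 272 295 [212 101  46]
209 271 295 [210  99  44]
212 271 295 [210  97  43]
215 272 294 [199  92  40]
yellow 60 141.9726962457338 89.32423208191126 63 116 293
63 139.0
69 140.0
75 140.5
81 141.0
87 142.0
93 142.5
99 143.0
105 143.5
111 144.0
yellow 117 156.8372093023256 122.88372093023256 119 125 43
bar ang 104.32819586076383 [ 0.5829 -0.0208  0.034 ] [ 0.664  -0.3387  0.034 ]
flask [ 0.5506 -0.4919  0.    ] [ 0.5516 -0.4873  0.134 ] [ 0.5473 -0.4914  0.    ]
```

Run:
```python
from h import *
np.set_printoptions(precision=4,suppress=True)
c=np.load("pics/w3.npy",allow_pickle=True).item()
s=observe();R=np.array(s["orientation"]);p=np.array(s["tcp_pos"])
P=atz(c,283.5,204.5,.094);N=atz(c,156.5,121,.034);H=atz(c,(139+144)/2,90,.06)
for n,q in(("post",P),("notch",N),("head",H)): print(n,q,100*R.T@(q-p))
for a in(103.3,104,104.3,105):
    y=np.array([np.cos(np.radians(a)),np.sin(np.radians(a)),0]);x=np.array([y[1],-y[0],0])
    print(a,"dist notch",(N-P)@y,"head",(H-P)@y,"across",(N-P)@x,(H-P)@x)
```

```text
post [ 0.5831 -0.2928  0.094 ] [0.0153 0.3888 8.8272]
notch [ 0.6161 -0.1543  0.034 ] [  6.8232 -12.1185  14.8326]
head [ 0.6423 -0.1469  0.06  ] [  9.5535 -12.1427  12.2331]
103.3 dist notch 0.1272750795447655 head 0.12841056107560364 across 0.06391791787219758 0.09119228533868028
104 dist notch 0.12648469570633117 head 0.12728688152567824 across 0.06546806740938815 0.09275427155937652
104.3 dist notch 0.12614017345234962 head 0.1267994786975059 across 0.0661294392812651 0.0934194696146545
105 dist notch 0.1253228561534406 head 0.12564870987104562 across 0.06766555862318302 0.09496160702507311
```

Call:
apply_moves --motion "0 0.4 4 0 0 0.02 5;0 0.4 8 0 0 0.02 5;0 0.4 11 0 0 0.02 5;0 0.4 12.5 0 0 0.02 5;0 0.4 12.5 0 0 0.02 5;0 0.4 12.5 0 0 0.02 3.5;0 0.4 12.5 0 0 0.02 2.8;0 0.4 12.5 0 0 0.02 2.4;0 0.4 12.5 0 0 0.02 1.8;0 0.4 12.5 0 0 0.02 1.8;0 0.4 12.5 0 0 0.02 1.8;0 0.4 12.5 0 0 0.02 1.8" --newtons 25

```text
clock: 9.8
tcp_pos: [0.5828, -0.2943, 0.0578]
orientation: [[0.971, 0.241, 0.0], [0.241, -0.971, 0.0], [0.0, -0.0, -1.0]]
wrist_force: [-0.9, 2.8, 6.4]
finger_gap: 0.0218
grasp_force: 25.0
```

```bash
python3 look.py w4; python3 -c "
from h import *
a=viewer.read_camera('scene')[190:260,165:285];b=cv2.imread('pics/w4.png')
cv2.imwrite('pics/m2.png',np.hstack([cv2.resize(a,(400,300),interpolation=2),cv2.resize(b,(400,300))]))"
```

```text
9.8 [ 0.5828 -0.2943  0.0578] force [-0.8871  2.8366  6.4172]
yellow [19.4474 75.8594] [  5  28  31  98 932] [ 0.6424 -0.1376  0.048 ] shift cm [  9.5634 -13.7741   0.9811]
red [278. 195.] [276 182   5  27 135] [ 0.6117 -0.2868  0.048 ] shift cm [ 2.9882 -0.0304  0.9776]
blue [278.4363 263.3833] [ 256  226   46   73 3060] [ 0.5918 -0.2921  0.094 ] shift cm [ 0.9302 -0.0006 -3.6232]
```

View pics/m2.png

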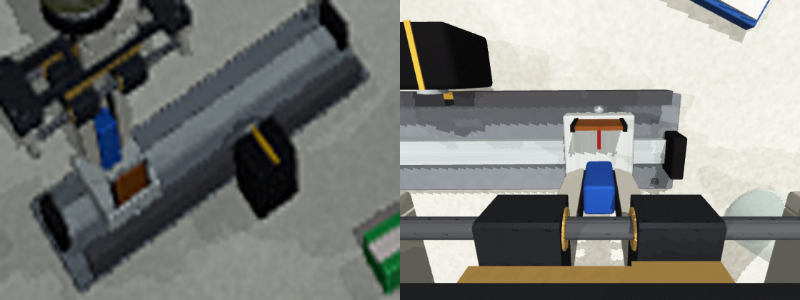

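The post is held between the pads (gap 21.8 mm). Slide 11 cm along −y of the tool, then re-measure.

Call:
apply_moves --motion "0 -0.3 0 0 0 0 1.8;0 -1 0 0 0 0 1.8;0 -1.8 0 0 0 0 1.8;0 -2.6 0 0 0 0 1.8;0 -3.4 0 0 0 0 1.8;0 -4.2 0 0 0 0 1.8;0 -5 0 0 0 0 1.8;0 -5.8 0 0 0 0 1.8;0 -6.6 0 0 0 0 1.8;0 -7.4 0 0 0 0 1.8;0 -8.2 0 0 0 0 1.8;0 -9 0 0 0 0 1.8;0 -9.7 0 0 0 0 1.8;0 -10.3 0 0 0 0 1.8;0 -10.7 0 0 0 0 1.8;0 -11 0 0 0 0 1.8;0 -11 0 0 0 0 1.8;0 -11 0 0 0 0 1.8"

```text
clock: 12.15
tcp_pos: [0.5559, -0.1889, 0.0577]
orientation: [[0.971, 0.24, 0.0], [0.24, -0.971, -0.001], [-0.0, 0.001, -1.0]]
wrist_force: [-1.8, -2.6, 7.4]
finger_gap: 0.022
grasp_force: 25.0
```

```bash
python3 look.py w5|head -1
python3 - <<'E'
from h import *
np.set_printoptions(precision=4,suppress=True)
s=observe();R=np.array(s["orientation"]);p=np.array(s["tcp_pos"]);print(R[:,1])
c=np.load("pics/w5.npy",allow_pickle=True).item()
cv2.imwrite("pics/w5c.png",cv2.resize(cv2.imread("pics/w5.png")[0:300,80:480],(800,600)))
E
```

```text
12.15 [ 0.5559 -0.1889  0.0577] force [-1.811  -2.5799  7.3945]
[ 0.2399 -0.9708  0.0011]
```

View pics/w5c.png

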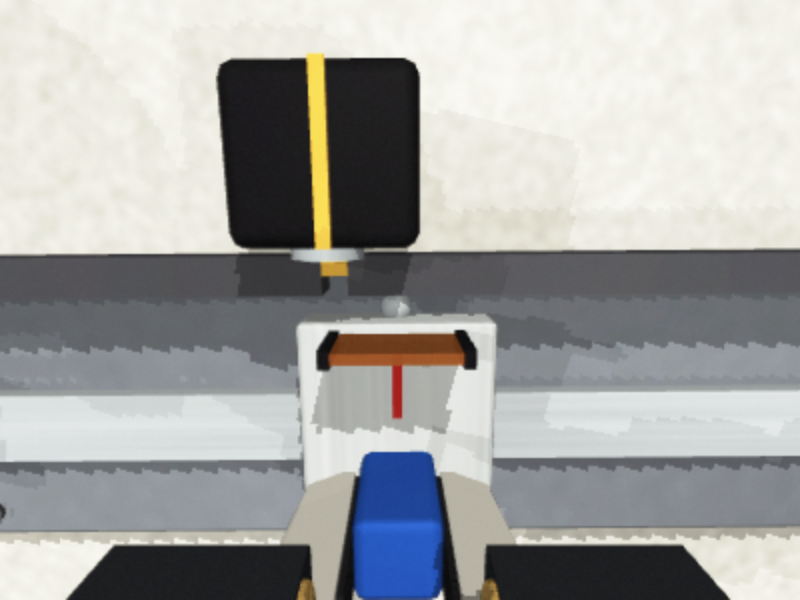

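The ball is at crop (397,306), the notch mark is centred at (334,269), and the bar is parallel to the image rows.

Run:
```python
from h import *
np.set_printoptions(precision=4,suppress=True)
s=observe();R=np.array(s["orientation"]);p=np.array(s["tcp_pos"])
c=np.load("pics/w5.npy",allow_pickle=True).item()
for n,u,v,z in (("notch",334.5,269,.034),("ball",397,306,.032),("lineA",316,60,.06),("lineB",322,240,.06),("barL",0,255,.034),("barR",800,250,.034),("redA",397,415,.044)):
    q=atz(c,80+u/2,v/2,z);print(n,100*R.T@(q-p))
```

```text
notch [ 6.3978 -1.8877  2.3669]
ball [ 5.2566 -0.0017  2.5691]
lineA [11.4619 -1.921  -0.2338]
lineB [ 7.3171 -1.9254 -0.2333]
barL [  6.8187 -11.9111   2.3557]
barR [ 6.9423 12.0693  2.3823]
redA [ 2.0888 -0.0036  1.3696]
```

Call:
apply_moves --motion "0 -0.3 0 0 0 0 1.8;0 -0.7 0 0 0 0 1.8;0 -1.1 0 0 0 0 1.8;0 -1.4 0 0 0 0 1.8;0 -1.6 0 0 0 0 1.8;0 -1.6 0 0 0 0 1.8;0 -1.6 0 0 0 0 1.8"

```text
clock: 13.08
tcp_pos: [0.5514, -0.1714, 0.0577]
orientation: [[0.97, 0.241, -0.001], [0.241, -0.97, 0.001], [-0.001, -0.001, -1.0]]
wrist_force: [-5.3, 4.7, 12.1]
finger_gap: 0.0219
grasp_force: 25.0
```

Call:
apply_moves --motion "0 -0.05 0 0 0 0 1.8;0 -0.1 0 0 0 0 1.8;0 -0.1 0 0 0 0 1.8"

```text
clock: 13.45
tcp_pos: [0.5513, -0.1709, 0.0577]
orientation: [[0.971, 0.241, -0.001], [0.241, -0.971, 0.0], [-0.001, -0.001, -1.0]]
wrist_force: [-4.1, 2.5, 11.2]
finger_gap: 0.022
grasp_force: 25.0
```

Call:
apply_moves --motion "0 -0.05 0 0 0 0 1.8;0 -0.1 0 0 0 0 1.8;0 -0.1 0 0 0 0 1.8"

```text
clock: 13.82
tcp_pos: [0.5513, -0.1708, 0.0577]
orientation: [[0.971, 0.24, -0.0], [0.24, -0.971, -0.001], [-0.001, 0.0, -1.0]]
wrist_force: [-3.8, -0.4, 8.5]
finger_gap: 0.0216
grasp_force: 25.0
```

The carriage snapped forward into the notch (the pull reversed, then balanced). I'll check with one look.

```bash
python3 look.py w6|head -1
python3 - <<'E'
from h import *
cv2.imwrite("pics/w6c.png",cv2.resize(cv2.imread("pics/w6.png")[0:300,80:480],(800,600)))
E
```

```text
13.825 [ 0.5513 -0.1708  0.0577] force [-3.7751 -0.4162  8.4948]
```

View pics/w6c.png

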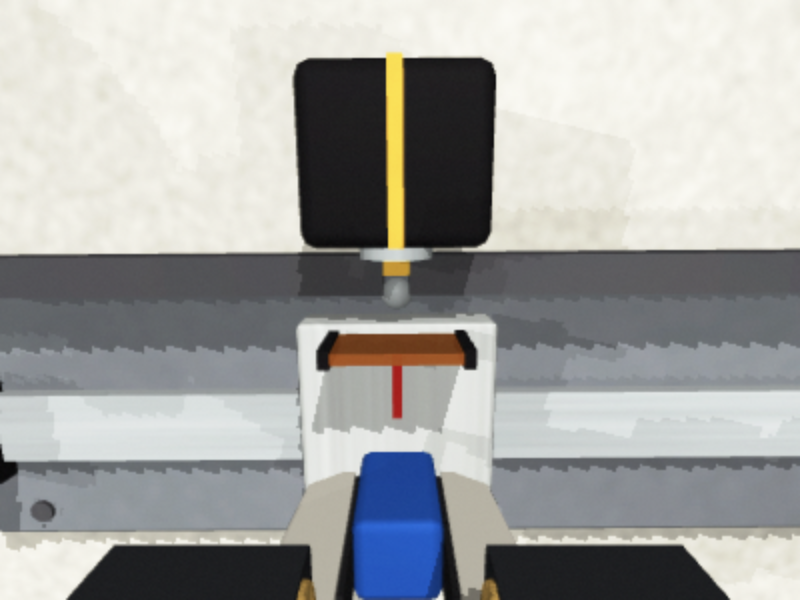

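The ball has moved up into the notch. Ball (397,290), mark (396,268), head line (396,150) and red line (397,390) are all in line, so I'm handing it in.

```bash
python3 -c "
from plant import job
print(job.sign_off())"
```

```text
the job is handed in; nothing more can be done
None
```

Job handed in at about 13.8 s: green, then yellow, were pressed fully down and released (about 40 N at each key's stop, against the 5 N needed), red was left alone, and the carriage sits in the notch in line with the head with the post still gripped; no verdict came back.

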